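# Seat the light pad's module and show the notched window plate

## Task

Push the green power module of the light pad fully home in its dock. Then take the clear window plate that has a notched corner out of its stand, holding it only by its clear part (fingers never on its frosted, labelled end), and show the label: keep the label's middle over the cross at the middle of the pad, about 15 cm above it, with the labelled face turned upward, tipped at least half way from upright to flat. Finish while still holding it there, and leave the two blank plates and the other things on the bench where they are.

Things in the scene. Friction and masses are not known exactly. Their poses are not given: they have to be found in the camera images.
- plate: Notched clear acrylic plate, 100 x 8 x 60 mm, about 60 g, upright in a stand at any yaw. Origin: middle of its underside; x along its length to the frosted end (x 18 to 50 mm, white), y out of the labelled face, z up. The upper corner of the frosted end has a square 12 mm notch. The label is on the +y face only: seen from there, upright, the notch is at the upper left.
- frosted_end: The frosted end of the notched plate, a rigid piece of it: x from 18 to 50 mm in the plate's frame; same origin and axes as plate. Not to be touched by the fingers.
- label (a point): Middle of the magenta label, 24 x 28 mm, on the +y face of the frosted end: at (34, 4, 28) mm in the plate's frame; its axes are the plate's.
- stand: Fixed printed stand of the notched plate: disc 84 mm wide, 8 mm high, with two ribs 60 mm long, 7 mm thick, tops 24 mm above the table, and between them an 11 mm slot along its x. The plate's underside rests on the disc, 8 mm above the table; its top is at 68 mm. Origin: middle of the disc's underside.
- stand_a: Fixed stand like stand, under blank_a.
- stand_b: Fixed stand like stand, under blank_b.
- light_pad: Fixed light pad, 120 x 120 x 12 mm, white with a lit top; origin at the centre of its underside on the table. The grey power dock, 60 x 60 mm, rim 28 mm high, stands against its -y side with its middle at (0, -90) mm in the pad's frame.
- pad_center (a point): The black cross, 30 mm wide, at the middle of the pad's top, 12 mm above the table.
- module (a joint): How far the green power module has been pushed straight down in its dock: m, 0 standing proud, 0.010 fully home at its stop; starts at 0 to 0.004. It is a stiff sliding fit (about 5 N, no spring) and stays where it is pushed.
- module_top (a point): Middle of the top of the green module (38 x 38 mm, black square in its middle): 40 mm above the table less the joint value, so 30 mm when home, 2 mm proud of the dock's rim.
- blank_a: one of two blank plates, clear tinted acrylic 100 x 8 x 60 mm with four square corners and no frosting, upright in its own stand; origin at the centre of its underside, x along its length, z up
- blank_b: the other blank plate, same as blank_a
- screwdriver: red-handled screwdriver 170 mm long lying on the table, a bystander; x along its length
- servo: small blue servo motor 54 x 20 x 45 mm on the table, a bystander; origin at the centre of its underside
- fan: aluminium heat sink with a grey fan on top, 60 x 60 x 43 mm, a bystander; origin at the centre of its underside
Not all that is in view belongs to the job. Leave any red or yellow look-alike of the plate alone. Several things have the shape of the light_pad; the one meant has the colours described above.

How it is judged:
On the way, in this order (a step that is already met when the one before it is completed fails the run):
1. the power module is pushed fully home while the notched plate is still in its stand (value of joint module above 0.0085 m and height (world z) of plate below 0.02 m), for 0.2 s.
2. the notched plate is lifted out of its stand by the fingers (height (world z) of plate above 0.04 m and contact force between the fingers and plate above 1 N), for 0.2 s.
At the end, for the whole second after the job is handed in: The fingers hold the plate still, its label 11 to 22 cm above the table and within 30 mm (horizontally) of the pad's middle, the labelled face within 53 degrees of looking straight up; the plate does not touch the pad, and the module is home (over 8.5 mm in) (value of joint module above 0.0085 m and angle between plate's own y axis and vertical below 0.93 rad and horizontal distance between label and pad_center below 0.03 m and height (world z) of label between 0.11 and 0.22 m and contact force between the fingers and plate above 1 N and contact force between plate and light_pad below 0.05 N and linear speed of plate below 0.03 m/s and angular speed of plate below 0.3 rad/s); the arm keeps its last pose, push and grip.
It fails at once if the fingers press on the frosted end (contact force between the fingers and frosted_end above 0.5 N).
It fails at once if a blank plate, the screwdriver, the servo or the fan is moved by more than 2 cm (distance of any of blank_a, blank_b, screwdriver, servo, fan from where it was at the start of the episode above 0.02 m).
It also fails if it takes over 51 s, if anything falls off the work surface, if the arm or the gripper's body presses on something with over 40 N, if the wrist force passes 120 N, or if a joint passes its speed limit or range.

## Robot

A 7-joint arm with a two-finger parallel gripper is mounted at the origin on the work surface. World frame = base frame: x ahead of the robot, y to its left, z up, the work surface at z = 0. Lengths are in m, angles in rad, forces in N, time in s.
With the tool pointing down it reaches from about 0.35 to 0.9 m from the base axis. Payload 8.1 kg.
Tool frame: the origin (TCP) lies on the mounting face of the last link; the fingertips stand 173 mm ahead of it and the grasp point (between the pads) lies 155 mm ahead of it; z points along the fingers, y is the direction in which the jaws open and shut (so a half turn about z gives the same grasp; the last joint's range is limited). The gripper opens to 85 mm and grips with 20 to 120 N. Pads are 22 mm wide; open, the fingers measure 114 mm over their backs; the gripper's body (76 mm by 85 mm) begins 54 mm behind the grasp point. The pads swing forward as they close: fully open they stand 13 mm farther back than shut.
Start: joints at [-1.227, 0.434, 0.025, 1.573, -0.012, 1.134, -0.075], TCP at [0.27, 0.564, 0.405] pointing down, gripper open.
Joint ranges: [-2.62, 2.62], [-0.44, 2.09], [-1.27, 1.32], [0.08, 2.57], [-1.32, 4.46], [0.12, 2], [-2.74, 2.74]. Speed limits (rad/s): [2.22, 2.22, 3.01, 3.01, 3.14, 3.14, 3.14].

## Interface

Orientations are given as a unit quaternion [w, x, y, z].
In Python, from plant import manip gives the robot as it stands.
- The arm moves only by the shell command python3 -m pendant 'ROWS' [OPENING] [FORCE]. ROWS is JSON, a list of rows, each an object of numbers: "dx", "dy", "dz": the shift along the tool's x, y, z as a fraction of full scale; "rx", "ry", "rz": the turn, a rotation vector about the tool's x, y, z as a fraction of full scale. In form: [{"dx": .., "dy": .., "dz": .., "rx": .., "ry": .., "rz": ..}, ...]. A call has 1 to 10 rows; each row shifts and turns the pose as measured when the row begins, along the tool's axes as they then stand; what a row does not reach is not made up. Full scale, the value 1, is 2 cm for a shift and 0.08 rad for a turn. A row lasts 1/10 s, in which the tool goes at most 50 mm and 8.59 degrees, less where a joint would pass 70% of its speed; a pose out of reach is approached as far as the arm can. A call with a number of a shift or a turn outside -1 to 1 is refused whole. A call with a gripper value outside its range is refused whole. OPENING is the opening, from 0 (shut) to 1 (fully open), set as the call begins (- or left out, the last holds). The fingers move at their own pace and stop on an object; FORCE is the grip in N (left out, the last holds). Time passes only in rows, so rows that do not move let the fingers close. It gives the time, the measured TCP pose, the force and the opening at its end, in the units of the state.
- manip.get_obs(): the state, without advancing time (a new reading comes with each control period).
- manip.snapshot(name): name is "scene" or "top" or "wrist"; returns a dict with "image" (420x560x3 uint8, red, green, blue), "fx", "fy", "cx", "cy" (pixels), "k1" (the pictures are not rectified: a ray, as slopes to the right and down, at radius r is drawn at 1 + k1 r^2 times it, then the intrinsics apply), "R" (3x3) and "t" (3): a world point X has camera coordinates R X + t. Camera axes: x right, y down, z forward; pixel columns grow to the right and rows downward; lengths in m; the calibration is good to about 2 mm. A picture is of the moment at which its call begins. There is no depth.
- manip.sign_off(): hands the job in, once; it reports no verdict.
The state is a dict: "time_s": time; "qpos": joint angles; "qd": joint speeds; "effort": joint torques, N m; "tcp_pos": TCP position; "orientation": TCP orientation; "ft_force": force on the tool from outside, world axes, zero at the start; "ft_torque": the same for the moment, N m; "opening": finger opening in m.
Only numpy, scipy, OpenCV 4.12 (cv2) and the standard library are available. Lean on these libraries where they do the work, as an engineer would, in place of code of your own. Each camera call takes 0.05 s, during which the arm holds its last target. There are 200 camera calls.

## Working session

There is one attempt and no reset: what is moved stays moved. The work goes in short steps, Python scripts to look and compute and a shell command to move; the robot and the scene stay as the last step left them, time stands still between calls to the robot, and variables do not carry over. Pictures are saved under pics/ and viewed, about 8 in all and at most 12, crops included, and the job is handed in when it is done.

```bash
ls; mkdir -p pics; cat > h.py <<'E'
import numpy as np, cv2, json
from plant import manip
from scipy.spatial.transform import Rotation as Ro
def snap(n,save=None):
    s=manip.snapshot(n); im=np.ascontiguousarray(np.array(s['image'])[:,:,::-1])
    if save: cv2.imwrite('pics/'+save,im)
    return s,im
def ray(s,u,v):
    x=(u-s['cx'])/s['fx'];y=(v-s['cy'])/s['fy'];rd=np.hypot(x,y);r=rd
    for _ in range(30): r=rd/(1+s['k1']*r*r)
    k=1+s['k1']*r*r
    R=np.array(s['R']);t=np.array(s['t'])
    return -R.T@t, R.T@np.array([x/k,y/k,1.])
def onz(s,u,v,z):
    o,d=ray(s,u,v); return o+d*(z-o[2])/d[2]
def proj(s,X):
    p=np.array(s['R'])@X+np.array(s['t']);x,y=p[:2]/p[2];k=1+s['k1']*(x*x+y*y)
    return np.array([s['fx']*x*k+s['cx'],s['fy']*y*k+s['cy']])
def rot(o): 
    q=o['orientation']; return Ro.from_quat([q[1],q[2],q[3],q[0]]).as_matrix()
E
python3 - <<'E'
from h import *
np.set_printoptions(precision=4,suppress=True)
st,a=snap('top','top0.png'); ss,b=snap('scene','scene0.png')
for s in (st,ss): print(s['fx'],s['k1'],-np.array(s['R']).T@s['t'])
o=manip.get_obs();print(o['time_s'],rot(o),o['opening'],o['ft_force'])
E
```

```text
pics
403.552756031773 0.016090472481761275 [0.4249 0.0357 0.9868]
470.4699960428346 -0.09062368347816509 [ 0.8685 -0.5346  0.8586]
0.1 [[-0.9018  0.4321 -0.0005]
 [ 0.4321  0.9018 -0.0013]
 [-0.0001 -0.0014 -1.    ]] 0.08568729686996535 [-0.4881 -0.4148  0.3732]
```

View pics/top0.png

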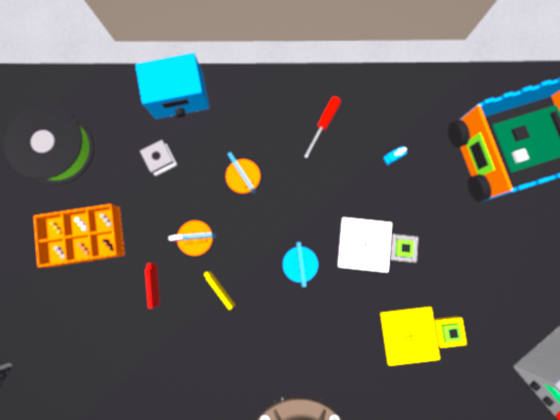

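View pics/scene0.png

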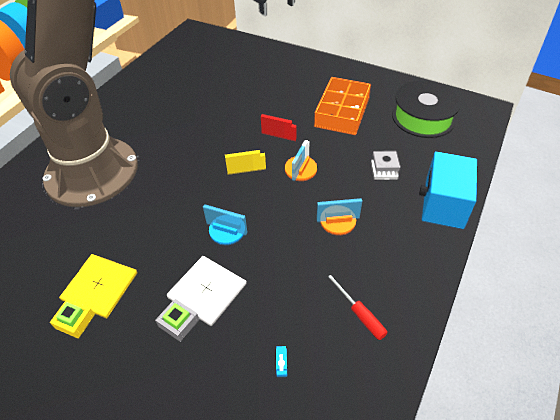

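The top view shows the pad at (365,244) with its module at (405,248). The notched plate is at (193,238) with its white end to the left, and the blanks are at (243,175) and (300,264). Next I'll measure and zoom on the plate.

```bash
python3 - <<'E'
from h import *
np.set_printoptions(precision=4,suppress=True)
st,a=snap('top'); ss,b=snap('scene')
c1=cv2.resize(a[205:275,155:235],None,fx=7,fy=7,interpolation=cv2.INTER_CUBIC)[:490]
c2=cv2.resize(b[130:190,270:330],None,fx=8,fy=8,interpolation=cv2.INTER_CUBIC)
h=max(c1.shape[0],c2.shape[0])
f=lambda c:cv2.copyMakeBorder(c,0,h-c.shape[0],0,0,0)
im=np.hstack([f(c1),f(c2)]); im=cv2.resize(im,None,fx=.75,fy=.75); cv2.imwrite('pics/crop1.png',im); print(im.shape)
hsv=cv2.cvtColor(a,cv2.COLOR_BGR2HSV)
def blobs(m,box,z,name):
    x0,y0,x1,y1=box; mm=np.zeros_like(m); mm[y0:y1,x0:x1]=m[y0:y1,x0:x1]
    c=max(cv2.findContours(mm,cv2.RETR_EXTERNAL,cv2.CHAIN_APPROX_NONE)[0],key=cv2.contourArea)
    r=cv2.minAreaRect(c); bx=cv2.boxPoints(r)
    w=np.array([onz(st,*p,z)[:2] for p in bx]); print(name,r,w.mean(0),'edges',np.diff(np.vstack([w,w[:1]]),axis=0).tolist())
white=cv2.inRange(hsv,(0,0,215),(180,40,255)); green=cv2.inRange(hsv,(30,80,100),(60,255,255))
blobs(white,(325,205,395,285),.012,'pad'); blobs(green,(385,230,425,265),.038,'module')
dark=cv2.inRange(hsv,(0,0,0),(180,255,70))
blobs(dark,(399,241,413,256),.038,'modblack')
orange=cv2.inRange(hsv,(8,180,150),(20,255,255)); blobs(orange,(170,210,220,262),.010,'stand')
E
```

```text
(368, 780, 3)
pad ((364.8564147949219, 244.43565368652344), (51.94094467163086, 50.647396087646484), 5.7105937004089355) [ 0.4766 -0.1622] edges [[0.12148354576012516, -0.01483843024428036], [-0.013168531675334494, -0.12493787106282565], [-0.12096091660087249, 0.016760160063344187], [0.01264590251608183, 0.12301614124376183]]
module ((404.3713073730469, 247.78712463378906), (18.010173797607422, 17.01513671875), 5.710592269897461) [ 0.4666 -0.2491] edges [[0.039551797320173054, -0.005538085305456963], [-0.004360970423471167, -0.04174617536434794], [-0.03948742792616616, 0.005753175857289294], [0.004296601029464275, 0.041531084812515606]]
modblack ((405.5, 248.0), (4.0, 5.0), 90.0) [ 0.4661 -0.2517] edges [[-4.0716010913155465e-05, -0.011673059016277909], [-0.009337861155512772, 0.00041110920066311785], [3.940737461421984e-05, 0.011658376499237344], [0.009339169791811708, -0.00039642668362255273]]
stand ((194.91441345214844, 247.63037109375), (15.22030258178711, 35.18135070800781), 86.42366790771484) [0.4703 0.2476] edges [[0.004912385740708625, -0.08472025092308755], [-0.036623792564423, -0.00294934977043787], [-0.004845741176243201, 0.08431860387606582], [0.03655714799995757, 0.003350996817459595]]
```

View pics/crop1.png

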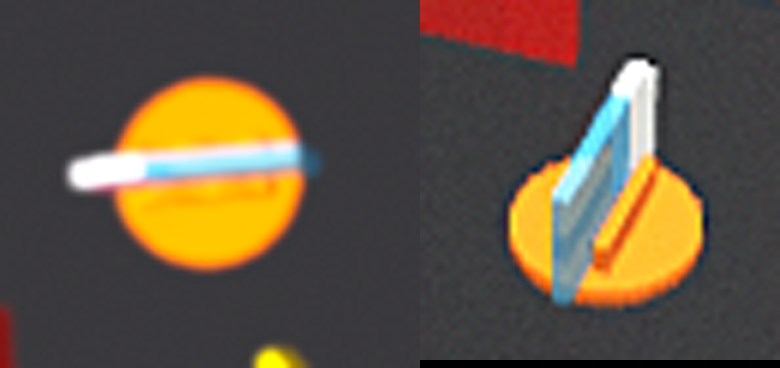

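The plate's frosted end points to about +y. Its face towards +x is plain white, so the label faces −x, towards the robot.

```bash
cat >> h.py <<'E'
def plan(pos,R=None):
    o=manip.get_obs();R0=rot(o);p=np.array(o['tcp_pos'])
    d=R0.T@(np.array(pos)-p)/.02
    print('t',round(o['time_s'],2),'tcp',p.round(4),'shift units (cur axes)',d.round(2))
    if R is not None:
        print('rot units',(Ro.from_matrix(R0.T@R).as_rotvec()/.08).round(2),'shift in target axes',(R.T@(np.array(pos)-p)/.02).round(2))
def down(yd): # tool down with tool y along yd
    y=np.array([yd[0],yd[1],0.])/np.hypot(*yd); z=np.array([0,0,-1.]); return np.c_[np.cross(y,z),y,z]
E
python3 - <<'E'
from h import *
np.set_printoptions(precision=4,suppress=True)
st,a=snap('top'); hsv=cv2.cvtColor(a,cv2.COLOR_BGR2HSV)
m=np.zeros(a.shape[:2],np.uint8); m[205:268,150:240]=cv2.inRange(hsv,(8,180,150),(20,255,255))[205:268,150:240]
pts=cv2.findNonZero(m); (c,r)=cv2.minEnclosingCircle(pts); print('disc',c,r,onz(st,*c,.006))
# top-edge strip: bright bluish/white pixels per column
sub=a[225:250,160:225].astype(int); bl=sub[:,:,0]
rows=[]
for u in range(165,222,4):
    col=bl[:,u-160]; k=np.where(col>150)[0]
    if len(k): rows.append((u,225+k.min(),225+k.max()))
print(rows)
e0=onz(st,168.3,238.3,.060);e1=onz(st,212.1,234.7,.068);print(e0,e1,np.hypot(*(e0-e1)[:2]))
plan([.4665,-.2515,.26],down([1,0]))
E
```

```text
disc (194.36737060546875, 237.79443359375) 18.447582244873047 [0.4943 0.2504 0.006 ]
[(169, np.int64(236), np.int64(240)), (173, np.int64(234), np.int64(240)), (177, np.int64(234), np.int64(239)), (181, np.int64(234), np.int64(239)), (185, np.int64(234), np.int64(239)), (189, np.int64(234), np.int64(238)), (193, np.int64(233), np.int64(238)), (197, np.int64(233), np.int64(238)), (201, np.int64(233), np.int64(237)), (205, np.int64(232), np.int64(237)), (209, np.int64(232), np.int64(236))]
[0.4896 0.2983 0.06  ] [0.4968 0.1966 0.068 ] 0.10195888926491684
t 0.25 tcp [0.27   0.5635 0.4044] shift units (cur axes) [-26.47 -32.5    7.24]
rot units [-0.01  0.01 14.05] shift in target axes [-40.75   9.82   7.22]
```

```bash
python3 -m pendant '[{"rz":1,"dz":0.3},{"rz":1,"dz":0.3},{"rz":1,"dz":0.3},{"rz":1,"dz":0.3},{"rz":1,"dz":0.3},{"rz":1,"dz":0.3},{"rz":1,"dz":0.3}]' 0 40; python3 -m pendant '[{"rz":1,"dz":0.3},{"rz":1,"dz":0.3},{"rz":1,"dz":0.3},{"rz":1,"dz":0.3},{"rz":1,"dz":0.3},{"rz":1,"dz":0.3},{"rz":0.2}]'
python3 -c "
from h import *
plan([.4665,-.2515,.26],down([1,0.07]));o=manip.get_obs();print(o['qpos'],o['opening'])"
```

```text
t 0.25 tcp [0.27   0.5635 0.4044] shift units (cur axes) [-26.47 -32.5    7.24]
rot units [-1.000e-02  1.000e-02  1.318e+01] shift in target axes [-41.34   6.95   7.22]
[-1.22660684  0.43482256  0.02497858  1.57361271 -0.01159834  1.13400339
 -0.07510516] 0.085833587223882invalid input at $[0]: expected keys dx, dy, dz, rx, ry, rz
invalid input at $[0]: expected keys dx, dy, dz, rx, ry, rz
```

```bash
python3 -m pendant '[{"dx":0,"dy":0,"dz":0.3,"rx":0,"ry":0,"rz":1},{"dx":0,"dy":0,"dz":0.3,"rx":0,"ry":0,"rz":1},{"dx":0,"dy":0,"dz":0.3,"rx":0,"ry":0,"rz":1},{"dx":0,"dy":0,"dz":0.3,"rx":0,"ry":0,"rz":1},{"dx":0,"dy":0,"dz":0.3,"rx":0,"ry":0,"rz":1},{"dx":0,"dy":0,"dz":0.3,"rx":0,"ry":0,"rz":1},{"dx":0,"dy":0,"dz":0.3,"rx":0,"ry":0,"rz":1}]' 0 40
python3 -m pendant '[{"dx":0,"dy":0,"dz":0.3,"rx":0,"ry":0,"rz":1},{"dx":0,"dy":0,"dz":0.3,"rx":0,"ry":0,"rz":1},{"dx":0,"dy":0,"dz":0.3,"rx":0,"ry":0,"rz":1},{"dx":0,"dy":0,"dz":0.3,"rx":0,"ry":0,"rz":1},{"dx":0,"dy":0,"dz":0.3,"rx":0,"ry":0,"rz":1},{"dx":0,"dy":0,"dz":0.3,"rx":0,"ry":0,"rz":1},{"dx":0,"dy":0,"dz":0,"rx":0,"ry":0,"rz":0.2}]'
python3 -c "
from h import *
plan([.4665,-.2515,.26],down([1,0.07]));o=manip.get_obs();print(o['qpos'],o['opening'])"
```

```text
time_s: 0.95
tcp_pos: [0.2702, 0.5634, 0.3609]
orientation: [-0.0, 0.492, 0.871, -0.0]
ft_force: [-0.3, 0.5, 0.1]
opening: 0.0001
time_s: 1.65
tcp_pos: [0.2695, 0.563, 0.3217]
orientation: [0.001, 0.698, 0.716, -0.002]
ft_force: [0.3, -0.3, 0.2]
opening: 0.0001
t 1.65 tcp [0.2695 0.563  0.3217] shift units (cur axes) [-40.95   8.83   3.21]
rot units [-0.02  0.04 -0.56] shift in target axes [-41.31   6.98   3.09]
[-1.39608867  0.51573019  0.27413075  1.68819749 -0.16326106  0.96371996
 -1.03693016] 5.786614410194286e-05
```

```bash
for i in 1 2 3; do python3 -m pendant '[{"dx":-1,"dy":0.22,"dz":0,"rx":0,"ry":0,"rz":0},{"dx":-1,"dy":0.22,"dz":0,"rx":0,"ry":0,"rz":0},{"dx":-1,"dy":0.22,"dz":0,"rx":0,"ry":0,"rz":0},{"dx":-1,"dy":0.22,"dz":0,"rx":0,"ry":0,"rz":0},{"dx":-1,"dy":0.22,"dz":0,"rx":0,"ry":0,"rz":0},{"dx":-1,"dy":0.22,"dz":0,"rx":0,"ry":0,"rz":0},{"dx":-1,"dy":0.22,"dz":0,"rx":0,"ry":0,"rz":0},{"dx":-1,"dy":0.22,"dz":0,"rx":0,"ry":0,"rz":0},{"dx":-1,"dy":0.22,"dz":0,"rx":0,"ry":0,"rz":0},{"dx":-1,"dy":0.22,"dz":0,"rx":0,"ry":0,"rz":0}]'|grep -E "time|tcp"; done
python3 -c "
from h import *
plan([.4665,-.2515,.26],down([1,0.07]));o=manip.get_obs();print(o['qpos'],o['opening'])"
```

```text
time_s: 2.65
tcp_pos: [0.3207, 0.361, 0.3245]
time_s: 3.65
tcp_pos: [0.3791, 0.156, 0.3283]
time_s: 4.65
tcp_pos: [0.4417, -0.0486, 0.3316]
t 4.65 tcp [ 0.4417 -0.0486  0.3316] shift units (cur axes) [-10.25   0.27   3.49]
rot units [ 0.18 -0.12  0.25] shift in target axes [-10.21   0.53   3.58]
[-0.44638842  0.23591064  0.53138743  2.12519266 -0.18144397  0.80730943
  0.28729946] -2.818648574721785e-05
```

```bash
python3 -m pendant '[{"dx":-1,"dy":0,"dz":0.3,"rx":0,"ry":0,"rz":0},{"dx":-1,"dy":0,"dz":0.3,"rx":0,"ry":0,"rz":0},{"dx":-1,"dy":0,"dz":0.3,"rx":0,"ry":0,"rz":0},{"dx":-1,"dy":0,"dz":0.3,"rx":0,"ry":0,"rz":0},{"dx":-1,"dy":0,"dz":0.3,"rx":0,"ry":0,"rz":0},{"dx":-1,"dy":0.1,"dz":0.3,"rx":0,"ry":0,"rz":0},{"dx":-1,"dy":0.1,"dz":0.3,"rx":0,"ry":0,"rz":0},{"dx":-1,"dy":0.1,"dz":0.3,"rx":0,"ry":0,"rz":0},{"dx":-1,"dy":0.1,"dz":0.3,"rx":0.1,"ry":-0.1,"rz":0},{"dx":-1,"dy":0.1,"dz":0.3,"rx":0.1,"ry":0,"rz":0.2}]'
python3 - <<'E'
from h import *
np.set_printoptions(precision=4,suppress=True)
plan([.4665,-.2515,.26],down([1,0.07]));o=manip.get_obs();print(o['qpos'])
sw,w=snap('wrist','w0.png'); print(-np.array(sw['R']).T@sw['t'])
p=np.array(o['tcp_pos'])+rot(o)@[0,0,.173]; print('tip px',proj(sw,p),'module px',proj(sw,np.array([.4665,-.2515,.038])))
E
```

```text
time_s: 5.65
tcp_pos: [0.4756, -0.2548, 0.2723]
orientation: [0.002, 0.673, 0.74, 0.003]
ft_force: [0.7, 0.5, 0.7]
opening: -0.0
t 5.65 tcp [ 0.4756 -0.2548  0.2723] shift units (cur axes) [ 0.21 -0.44  0.61]
rot units [ 0.09 -0.02  0.31] shift in target axes [ 0.2  -0.44  0.62]
[ 0.0253  0.4813  0.508   1.965  -0.3369  0.7718  0.8234]
[ 0.4694 -0.1889  0.2413]
tip px [276.7389 275.6581] module px [258.6164 224.8286]
```

View pics/w0.png

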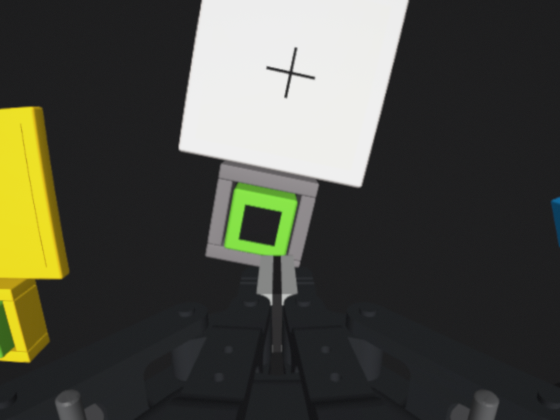

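The wrist view shows the black module square at (260,226), against a prediction of (259,225). Positions agree, so I'll push now.

```bash
python3 -m pendant '[{"dx":0.2,"dy":-0.45,"dz":0.5,"rx":0.1,"ry":0,"rz":0.3},{"dx":0,"dy":0,"dz":0.7,"rx":0,"ry":0,"rz":0},{"dx":0,"dy":0,"dz":0.7,"rx":0,"ry":0,"rz":0},{"dx":0,"dy":0,"dz":0.5,"rx":0,"ry":0,"rz":0},{"dx":0,"dy":0,"dz":0.3,"rx":0,"ry":0,"rz":0},{"dx":0,"dy":0,"dz":0.3,"rx":0,"ry":0,"rz":0},{"dx":0,"dy":0,"dz":0.3,"rx":0,"ry":0,"rz":0}]'; python3 -c "
from h import *
plan([.4665,-.2515,.203])"
```

```text
time_s: 6.4
tcp_pos: [0.464, -0.2533, 0.2033]
orientation: [-0.0, 0.683, 0.731, -0.0]
ft_force: [-3.9, 0.8, 28.2]
opening: -0.0
t 6.4 tcp [ 0.464  -0.2533  0.2033] shift units (cur axes) [0.08 0.13 0.01]
```

```bash
python3 -m pendant '[{"dx":0,"dy":0,"dz":0.2,"rx":0,"ry":0,"rz":0},{"dx":0,"dy":0,"dz":0.2,"rx":0,"ry":0,"rz":0},{"dx":0,"dy":0,"dz":0.1,"rx":0,"ry":0,"rz":0}]'; python3 -m pendant '[{"dx":0,"dy":0,"dz":-0.5,"rx":0,"ry":0,"rz":0},{"dx":0,"dy":0,"dz":-1,"rx":0,"ry":0,"rz":0},{"dx":0.3,"dy":0.1,"dz":-1,"rx":0,"ry":0,"rz":0},{"dx":0.6,"dy":0.1,"dz":-1,"rx":0,"ry":0,"rz":0},{"dx":1,"dy":0.1,"dz":-1,"rx":0,"ry":0,"rz":0}]' 0.7; python3 -c "
from h import *
c=np.array([.4935,.2485]);x=np.array([-.07,.9975]);g=c-.026*x
plan([*g,.30],down([1,.07]))
o=manip.get_obs();print(o['qpos'])"
```

```text
time_s: 6.7
tcp_pos: [0.463, -0.2545, 0.2034]
orientation: [-0.0, 0.683, 0.73, 0.004]
ft_force: [-6.3, 2.2, 15.2]
opening: 0.0001
time_s: 7.2
tcp_pos: [0.4648, -0.218, 0.2969]
orientation: [0.0, 0.685, 0.728, 0.004]
ft_force: [0.5, -0.4, 0.4]
opening: 0.0595
t 7.2 tcp [ 0.4648 -0.218   0.2969] shift units (cur axes) [21.89  2.88 -0.03]
rot units [ 0.07 -0.06 -0.11] shift in target axes [21.87  3.06 -0.15]
[-0.07373336  0.41079579  0.54690941  2.00538957 -0.30351314  0.80081205
  0.71090208]
```

```bash
for i in 1 2; do python3 -m pendant '[{"dx":1,"dy":0.14,"dz":0,"rx":0,"ry":0,"rz":0},{"dx":1,"dy":0.14,"dz":0,"rx":0,"ry":0,"rz":0},{"dx":1,"dy":0.14,"dz":0,"rx":0,"ry":0,"rz":0},{"dx":1,"dy":0.14,"dz":0,"rx":0,"ry":0,"rz":0},{"dx":1,"dy":0.14,"dz":0,"rx":0,"ry":0,"rz":0},{"dx":1,"dy":0.14,"dz":0,"rx":0,"ry":0,"rz":0},{"dx":1,"dy":0.14,"dz":0,"rx":0,"ry":0,"rz":0},{"dx":1,"dy":0.14,"dz":0,"rx":0,"ry":0,"rz":0},{"dx":1,"dy":0.14,"dz":0,"rx":0,"ry":0,"rz":0},{"dx":1,"dy":0.14,"dz":0,"rx":0,"ry":0,"rz":0}]'|grep -E "tcp|ori"; done
python3 - <<'E'
from h import *
np.set_printoptions(precision=4,suppress=True)
c=np.array([.4935,.2485]);x=np.array([-.07,.9975]);g=c-.026*x
plan([*g,.30],down([1,.07]))
sw,w=snap('wrist','w1.png')
P=lambda a,z:proj(sw,np.array([*(c+a*x),z]))
print('pred ends top',P(-.05,.068),P(.018,.068),P(.05,.056))
st,a=snap('top'); hsv=cv2.cvtColor(a,cv2.COLOR_BGR2HSV)
E
```

```text
tcp_pos: [0.4821, -0.0087, 0.3035]
orientation: [0.005, 0.685, 0.729, 0.007]
tcp_pos: [0.4976, 0.2026, 0.3069]
orientation: [0.006, 0.684, 0.729, 0.01]
t 9.2 tcp [0.4976 0.2026 0.3069] shift units (cur axes) [ 1.   -0.06  0.35]
rot units [ 0.28 -0.06 -0.07] shift in target axes [ 1.   -0.04  0.34]
pred ends top [266.5537 236.6477] [265.1097 120.8099] [264.6519  63.9188]
```

View pics/w1.png

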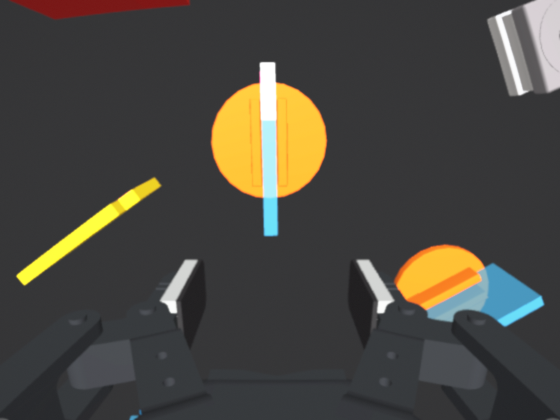

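Plate edges are at (271,235), (268,121) and (268,64), about 4 px (2.4 mm) right of the prediction. I'll descend with that correction.

```bash
python3 -m pendant '[{"dx":0.5,"dy":0.05,"dz":0,"rx":0.28,"ry":-0.06,"rz":-0.07},{"dx":0.5,"dy":0.05,"dz":0.3,"rx":0,"ry":0,"rz":0},{"dx":0,"dy":0,"dz":1,"rx":0,"ry":0,"rz":0},{"dx":0,"dy":0,"dz":1,"rx":0,"ry":0,"rz":0}]'
python3 - <<'E'
from h import *
np.set_printoptions(precision=4,suppress=True)
c=np.array([.4957,.2485]);x=np.array([-.07,.9975]);g=c-.026*x
plan([*g,.205],down([1,.07]))
E
```

```text
time_s: 9.7
tcp_pos: [0.4991, 0.2257, 0.2616]
orientation: [0.001, 0.68, 0.733, 0.003]
ft_force: [-0.4, 1.2, 0.4]
opening: 0.0596
t 9.7 tcp [0.4991 0.2257 0.2616] shift units (cur axes) [-0.16 -0.11  2.83]
rot units [ 0.07 -0.04  0.05] shift in target axes [-0.15 -0.09  2.83]
```

```bash
python3 -m pendant '[{"dx":-0.16,"dy":-0.1,"dz":0.8,"rx":0,"ry":0,"rz":0},{"dx":0,"dy":0,"dz":0.8,"rx":0,"ry":0,"rz":0},{"dx":0,"dy":0,"dz":0.7,"rx":0,"ry":0,"rz":0},{"dx":0,"dy":0,"dz":0.4,"rx":0,"ry":0,"rz":0},{"dx":0,"dy":0,"dz":0,"rx":0,"ry":0,"rz":0}]'
python3 - <<'E'
from h import *
np.set_printoptions(precision=4,suppress=True)
c=np.array([.4957,.2485]);x=np.array([-.07,.9975]);g=c-.026*x
plan([*g,.205],down([1,.07]))
sw,w=snap('wrist','w2.png')
E
```

```text
time_s: 10.2
tcp_pos: [0.4965, 0.2203, 0.2018]
orientation: [0.002, 0.681, 0.732, 0.002]
ft_force: [0.0, 0.1, -0.3]
opening: 0.0597
t 10.2 tcp [0.4965 0.2203 0.2018] shift units (cur axes) [ 0.11  0.06 -0.16]
rot units [0.06 0.   0.02] shift in target axes [ 0.11  0.06 -0.16]
```

View pics/w2.png

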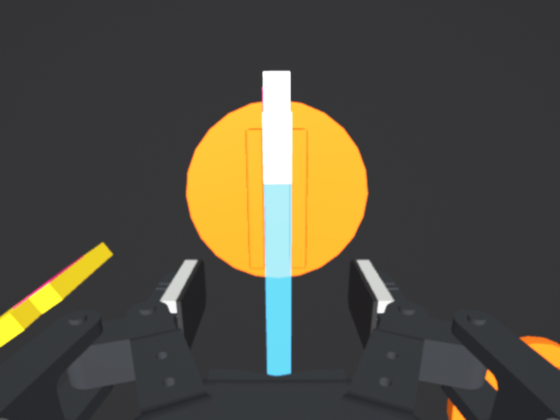

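The plate is centred between the pads. The frosted edge at row 184 is well ahead of the pads (rows 260 and below), and magenta shows on the left (−x) side. Grip and lift.

```bash
python3 -m pendant '[{"dx":0,"dy":0,"dz":0,"rx":0,"ry":0,"rz":0},{"dx":0,"dy":0,"dz":0,"rx":0,"ry":0,"rz":0},{"dx":0,"dy":0,"dz":0,"rx":0,"ry":0,"rz":0},{"dx":0,"dy":0,"dz":0,"rx":0,"ry":0,"rz":0},{"dx":0,"dy":0,"dz":0,"rx":0,"ry":0,"rz":0}]' 0 60; python3 -m pendant '[{"dx":0,"dy":0,"dz":-0.3,"rx":0,"ry":0,"rz":0},{"dx":0,"dy":0,"dz":-0.5,"rx":0,"ry":0,"rz":0},{"dx":0,"dy":0,"dz":-0.5,"rx":0,"ry":0,"rz":0},{"dx":0,"dy":0,"dz":-1,"rx":0,"ry":0,"rz":0},{"dx":0,"dy":0,"dz":-1,"rx":0,"ry":0,"rz":0},{"dx":0,"dy":0,"dz":-1,"rx":0,"ry":0,"rz":0},{"dx":0,"dy":0,"dz":-1,"rx":0,"ry":0,"rz":0},{"dx":0,"dy":0,"dz":-1,"rx":0,"ry":0,"rz":0}]'
python3 -c "
from h import *
plan([.5,-.1,.35]);print(manip.get_obs()['qpos'])"
```

```text
time_s: 10.75
tcp_pos: [0.4974, 0.2206, 0.2047]
orientation: [0.002, 0.681, 0.732, 0.004]
ft_force: [-0.3, -0.4, -0.4]
opening: 0.0074
time_s: 11.55
tcp_pos: [0.4955, 0.2196, 0.3387]
orientation: [0.002, 0.682, 0.732, 0.003]
ft_force: [0.6, -0.2, 0.0]
opening: 0.0074
t 11.55 tcp [0.4955 0.2196 0.3387] shift units (cur axes) [-15.95  -0.9   -0.59]
[-0.90444732  0.39058635  0.52085737  1.89469046 -0.23983591  0.91050989
 -0.19893706]
```

```bash
cat > tgt.py <<'E'
from h import *
np.set_printoptions(precision=4,suppress=True)
LT=np.array([.062,-.004,.169]); PAD=np.array([.477,-.162])
def target(yaw,th,z=.16):
    R=down([np.cos(yaw),np.sin(yaw)])@Ro.from_euler('x',th).as_matrix()
    return np.array([*PAD,z])-R@LT,R
if __name__=='__main__':
    for yaw in (-.4,-.2,.0):
        p,R=target(yaw,.8); print(yaw,p,np.hypot(*p[:2]),'tool z',R[:,2],'label normal',-R[:,1]); plan(p,R)
E
python3 tgt.py
```

```text
-0.4 [ 0.5671 -0.2674  0.2749] 0.6269689986320701 tool z [-0.6607  0.2794 -0.6967] label normal [-0.6417  0.2713  0.7174]
t 11.55 tcp [0.4955 0.2196 0.3387] shift units (cur axes) [-24.54   1.83   3.19]
rot units [9.9  2.32 5.57] shift in target axes [-21.03  11.19  -6.94]
-0.2 [ 0.5862 -0.2474  0.2749] 0.6362973628303056 tool z [-0.7031  0.1425 -0.6967] label normal [-0.6828  0.1384  0.7174]
t 11.55 tcp [0.4955 0.2196 0.3387] shift units (cur axes) [-23.61   2.86   3.19]
rot units [10.03  1.33  3.21] shift in target axes [-21.98   8.62  -4.29]
0.0 [ 0.601  -0.224   0.2749] 0.6414055252739381 tool z [-0.7174  0.     -0.6967] label normal [-0.6967 -0.      0.7174]
t 11.55 tcp [0.4955 0.2196 0.3387] shift units (cur axes) [-22.5    3.68   3.2 ]
rot units [10.09  0.34  0.84] shift in target axes [-22.18   5.96  -1.56]
```

```bash
for i in 1 2; do python3 -m pendant '[{"dx":-1,"dy":0.13,"dz":0,"rx":0,"ry":0,"rz":0},{"dx":-1,"dy":0.13,"dz":0,"rx":0,"ry":0,"rz":0},{"dx":-1,"dy":0.13,"dz":0,"rx":0,"ry":0,"rz":0},{"dx":-1,"dy":0.13,"dz":0,"rx":0,"ry":0,"rz":0},{"dx":-1,"dy":0.13,"dz":0,"rx":0,"ry":0,"rz":0},{"dx":-1,"dy":0.13,"dz":0,"rx":0,"ry":0,"rz":0},{"dx":-1,"dy":0.13,"dz":0,"rx":0,"ry":0,"rz":0},{"dx":-1,"dy":0.13,"dz":0,"rx":0,"ry":0,"rz":0},{"dx":-1,"dy":0.13,"dz":0,"rx":0,"ry":0,"rz":0},{"dx":-1,"dy":0.13,"dz":0,"rx":0,"ry":0,"rz":0}]'|grep -E "tcp|open"; done
python3 -m pendant '[{"dx":0,"dy":0,"dz":0,"rx":0,"ry":0,"rz":0.8},{"dx":0,"dy":0,"dz":0,"rx":0,"ry":0,"rz":0.8},{"dx":0,"dy":0,"dz":0,"rx":0,"ry":0,"rz":0.8},{"dx":0,"dy":0,"dz":0,"rx":0,"ry":0,"rz":0.8}]' |grep -E "tcp|open"
python3 tgt.py; python3 -c "
from h import *
print(manip.get_obs()['qpos'])"
```

```text
tcp_pos: [0.537, 0.0171, 0.3517]
opening: 0.0075
tcp_pos: [0.5772, -0.19, 0.3608]
opening: 0.0071
tcp_pos: [0.5759, -0.1952, 0.3652]
opening: 0.0073
-0.4 [ 0.5671 -0.2674  0.2749] 0.6269689986320701 tool z [-0.6607  0.2794 -0.6967] label normal [-0.6417  0.2713  0.7174]
t 13.95 tcp [ 0.5759 -0.1952  0.3652] shift units (cur axes) [-3.69  0.14  4.47]
rot units [10.32  0.81  2.49] shift in target axes [-3.5   3.94  2.43]
-0.2 [ 0.5862 -0.2474  0.2749] 0.6362973628303056 tool z [-0.7031  0.1425 -0.6967] label normal [-0.6828  0.1384  0.7174]
t 13.95 tcp [ 0.5759 -0.1952  0.3652] shift units (cur axes) [-2.53  0.89  4.51]
rot units [10.37 -0.16  0.11] shift in target axes [-2.46  3.96  2.41]
0.0 [ 0.601  -0.224   0.2749] 0.6414055252739381 tool z [-0.7174  0.     -0.6967] label normal [-0.6967 -0.      0.7174]
t 13.95 tcp [ 0.5759 -0.1952  0.3652] shift units (cur axes) [-1.23  1.38  4.54]
rot units [10.35 -1.13 -2.28] shift in target axes [-1.44  4.12  2.25]
[-0.19796048  0.4842668   0.64735134  1.71812225 -0.3577718   1.02801943
  0.3773598 ]
```

```bash
python3 -m pendant '[{"dx":-0.25,"dy":0,"dz":0,"rx":1,"ry":0,"rz":0},{"dx":-0.25,"dy":0,"dz":0,"rx":1,"ry":0,"rz":0},{"dx":-0.25,"dy":0,"dz":0,"rx":1,"ry":0,"rz":0},{"dx":-0.25,"dy":0,"dz":0,"rx":1,"ry":0,"rz":0},{"dx":-0.25,"dy":0,"dz":0,"rx":1,"ry":0,"rz":0},{"dx":-0.25,"dy":0,"dz":0,"rx":1,"ry":0,"rz":0},{"dx":-0.25,"dy":0,"dz":0,"rx":1,"ry":0,"rz":0},{"dx":-0.25,"dy":0,"dz":0,"rx":1,"ry":0,"rz":0},{"dx":-0.25,"dy":0,"dz":0,"rx":1,"ry":0,"rz":0},{"dx":-0.25,"dy":0,"dz":0,"rx":1,"ry":0,"rz":0}]'
python3 tgt.py; python3 -c "
from h import *
print(manip.get_obs()['qpos'])"
```

```text
time_s: 14.95
tcp_pos: [0.5645, -0.2444, 0.3774]
orientation: [-0.301, 0.713, 0.586, -0.239]
ft_force: [-0.3, 0.0, -1.7]
opening: 0.0075
-0.4 [ 0.5671 -0.2674  0.2749] 0.6269689986320701 tool z [-0.6607  0.2794 -0.6967] label normal [-0.6417  0.2713  0.7174]
t 14.95 tcp [ 0.5645 -0.2444  0.3774] shift units (cur axes) [-1.16  3.88  3.34]
rot units [0.11 1.68 1.85] shift in target axes [-1.01  4.07  3.16]
-0.2 [ 0.5862 -0.2474  0.2749] 0.6362973628303056 tool z [-0.7031  0.1425 -0.6967] label normal [-0.6828  0.1384  0.7174]
t 14.95 tcp [ 0.5645 -0.2444  0.3774] shift units (cur axes) [0.01 4.41 2.83]
rot units [ 0.12 -0.11  0.1 ] shift in target axes [0.07 4.44 2.78]
0.0 [ 0.601  -0.224   0.2749] 0.6414055252739381 tool z [-0.7174  0.     -0.6967] label normal [-0.6967 -0.      0.7174]
t 14.95 tcp [ 0.5645 -0.2444  0.3774] shift units (cur axes) [1.3  4.77 2.49]
rot units [ 0.14 -1.89 -1.65] shift in target axes [1.02 4.95 2.26]
[-0.04310129  0.77525001  0.65207884  1.34852405 -0.1522504   1.8985527
  0.44581406]
```

```bash
python3 -m pendant '[{"dx":0,"dy":0.8,"dz":0.55,"rx":0,"ry":0,"rz":0},{"dx":0,"dy":0.8,"dz":0.55,"rx":0,"ry":0,"rz":0},{"dx":0,"dy":0.8,"dz":0.55,"rx":0,"ry":0,"rz":0},{"dx":0,"dy":0.8,"dz":0.55,"rx":0,"ry":0,"rz":0},{"dx":0,"dy":0.5,"dz":0.3,"rx":0,"ry":0,"rz":0},{"dx":0,"dy":0,"dz":0,"rx":0,"ry":0,"rz":0}]'
python3 - <<'E'
from tgt import *
o=manip.get_obs();print(o['qpos']);p,R=target(-.2,.8);plan(p,R)
R0=rot(o);print('label',o['tcp_pos']+R0@LT,'normal',-R0[:,1])
E
```

```text
time_s: 15.55
tcp_pos: [0.5824, -0.2461, 0.2832]
orientation: [-0.3, 0.714, 0.586, -0.239]
ft_force: [-1.0, -0.7, -0.7]
opening: 0.0072
[-0.0268  0.8908  0.6202  1.3695 -0.2082  1.7714  0.4344]
t 15.55 tcp [ 0.5824 -0.2461  0.2832] shift units (cur axes) [-0.03  0.44  0.15]
rot units [ 0.15 -0.1   0.09] shift in target axes [-0.02  0.44  0.15]
label [ 0.4748 -0.1598  0.1676] normal [-0.6925  0.1327  0.7091]
```

```bash
python3 -m pendant '[{"dx":0,"dy":0.35,"dz":0,"rx":0.5,"ry":0,"rz":0},{"dx":0,"dy":0.35,"dz":0,"rx":0.5,"ry":0,"rz":0},{"dx":0,"dy":0,"dz":0,"rx":0,"ry":0,"rz":0},{"dx":0,"dy":0,"dz":0,"rx":0,"ry":0,"rz":0},{"dx":0,"dy":0,"dz":0,"rx":0,"ry":0,"rz":0}]'
python3 - <<'E'
from tgt import *
o=manip.get_obs();print(o['qpos'],np.abs(o['qd']).max())
R0=rot(o);L=o['tcp_pos']+R0@LT;print('label',L,'normal',-R0[:,1])
st,a=snap('top');ss,b=snap('scene');im=[]
for s,i in ((st,a),(ss,b)):
    hsv=cv2.cvtColor(i,cv2.COLOR_BGR2HSV);m=cv2.inRange(hsv,(140,90,90),(172,255,255))
    n,_,stt,ce=cv2.connectedComponentsWithStats(m)
    for k in range(1,n):
        if stt[k,4]>25: print('magenta',stt[k],ce[k],'at z',onz(s,*ce[k],L[2]))
    q=proj(s,L).round().astype(int);print('pred',q)
    x=int(np.clip(q[0]-65,0,429));y=int(np.clip(q[1]-50,0,300)); im.append(cv2.resize(i[y:y+120,x:x+130],None,fx=3,fy=3))
cv2.imwrite('pics/fin.png',np.hstack(im))
E
```

```text
time_s: 16.05
tcp_pos: [0.5922, -0.2483, 0.2745]
orientation: [-0.328, 0.701, 0.576, -0.263]
ft_force: [-0.3, 0.8, -0.9]
opening: 0.0073
[-0.0139  0.9416  0.6147  1.3136 -0.1954  1.8506  0.4374] 0.011882347370147093
label [ 0.4759 -0.1604  0.1688] normal [-0.6355  0.1217  0.7624]
pred [380 240]
magenta [188 238  13   8  42] [193.9286 241.4524] at z [ 0.4755 -0.1584  0.1688]
pred [194 242]
```

View pics/fin.png

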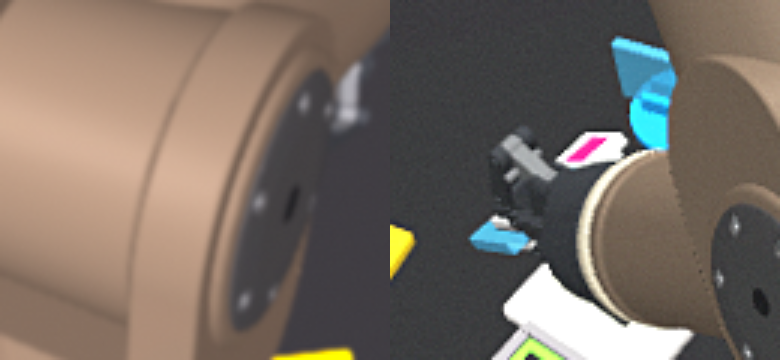

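```bash
python3 - <<'E'
from tgt import *
ss,b=snap('scene'); b0=cv2.imread('pics/scene0.png')
for n,i in (('start',b0),('now',b)):
    hsv=cv2.cvtColor(i,cv2.COLOR_BGR2HSV);m=cv2.inRange(hsv,(30,80,100),(60,255,255)); mm=0*m; mm[285:345,150:215]=m[285:345,150:215]
    c=max(cv2.findContours(mm,cv2.RETR_EXTERNAL,cv2.CHAIN_APPROX_NONE)[0],key=cv2.contourArea)
    h=cv2.convexHull(c); print(n,cv2.boundingRect(c),cv2.contourArea(h))
    k=0*m; cv2.fillPoly(k,[h],255); d=cv2.inRange(hsv,(0,0,0),(180,255,70))&k
    M=cv2.moments(d,True); print('black',M['m10']/M['m00'],M['m01']/M['m00'],M['m00'])
for z in (.04,.038,.036,.03): print(z,proj(ss,np.array([.4665,-.2515,z])))
d=cv2.absdiff(b,b0).max(2); d[d<40]=0
for n,(u,v) in dict(blank_a=(339,210),blank_b=(225,217),fan=(385,165),driver=(360,310),servo=(281,360)).items(): print(n,(d[v-25:v+25,u-25:u+25]>0).sum())
E
```

```text
start (163, 303, 27, 27) 406.0
black 175.04494382022472 313.85393258426967 89.0
now (163, 304, 27, 26) 371.0
black 175.6904761904762 315.51190476190476 84.0
0.04 [174.4567 313.3658]
0.038 [174.6609 313.8533]
0.036 [174.8643 314.3391]
0.03 [175.4708 315.7866]
blank_a 431
blank_b 1467
fan 0
driver 168
servo 0
```

```bash
python3 -c "
from h import *
snap('scene','scene1.png')"
```

```text
(no output)
```

View pics/scene1.png

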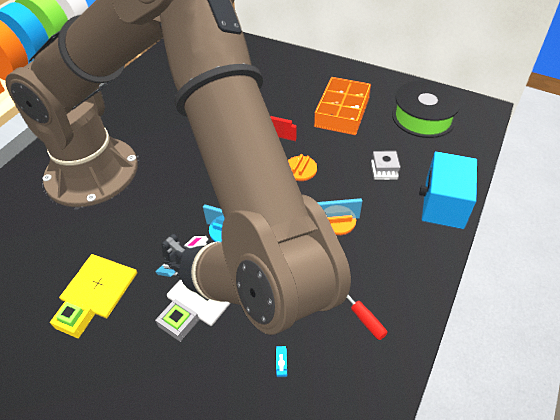

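The blanks, screwdriver, servo and fan are where they were; the image differences come from the arm blocking the view. The label is visible at (194,242). Handing in.

```bash
python3 -c "
from h import *
o=manip.get_obs();print(o['time_s'],o['opening'],np.abs(o['qd']).max())
print(manip.sign_off())"
```

```text
16.25 0.0074683095004085855 0.005247007974677568
the job is handed in; nothing more can be done
None
```

I pushed the green module down to its stop, took the notched plate out of its stand by its clear part, and handed in at 16.25 s with the plate held over the pad.

Last checks:
- **Label position:** the arm pose puts it at about (0.476, −0.160), within 3 mm of the pad's cross. Its height is 0.169 m above the table, about 15.7 cm above the pad. The scene picture puts it within 2 mm of that, but the top camera could not confirm it because the arm blocked the view.
- **Tilt and hold:** the labelled face is about 40° from straight up. The fingers hold the plate at a 7.4 mm opening, and the arm is nearly still.
- **Module:** the fingertip stopped at about 30.4 mm under 15–28 N and went no lower, which means it is home. The picture reads about 31 mm (8.8 mm in), which is only just over the 8.5 mm limit. That reading is good to only about 1 mm, so I relied on the push.
- **Other things on the bench:** the fan and servo views are unchanged. The arm partly covers the blanks and the screwdriver, but what shows of them is where it was.

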